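# Index the pouring carousel and load a mould pot

### The arm

A 7-joint arm with a two-finger parallel gripper is mounted at the origin on the work surface. World frame = base frame: x ahead of the robot, y to its left, z up, the work surface at z = 0. Lengths are in m, angles in rad, forces in N, time in s.
With the tool pointing down it reaches from about 0.35 to 0.9 m from the base axis. Payload 7.2 kg.
Tool frame: the origin (TCP) lies midway between the tips of the shut fingers; the grasp point (between the pads) lies 19 mm behind it; z points along the fingers, x is the direction in which the jaws open and shut, and the axes are right-handed (so a half turn about z gives the same grasp; the last joint's range is limited). The gripper opens to 88 mm and grips with 3 to 60 N. Pads are 20 mm wide; open, the fingers measure 115 mm over their backs; the gripper's body (75 mm by 178 mm) begins 61 mm behind the grasp point.
Start: joints at [1.054, 0.411, -0.013, 1.596, 0.006, 1.134, -0.082], TCP at [0.271, -0.563, 0.197] pointing down, gripper open.
Joint ranges: [-2.95, 2.95], [-0.29, 1.99], [-1.47, 1.44], [0.14, 2.54], [-1.03, 4.17], [0.13, 1.85], [-2.86, 2.86]. Speed limits (rad/s): [2.39, 2.39, 3.01, 3.01, 3.14, 3.14, 3.14].

### API

Orientations are given as a unit quaternion [x, y, z, w].
In Python, from cell import r, fingers, eyes, ticket, finder gives the robot as it stands. The module is installed in compiled form; this text tells all that it offers. Calls block until the motion is done:
- r.movep(position, orientation): joint-space move of the TCP to a pose.
- r.move_l(position, v=0.15, rot=None, guard=None): straight line of the TCP; rot=None keeps the orientation; v is the mean speed in m/s. With guard (N) it stops when the force on the tool has changed by that much, and returns True; else False.
- r.set_joints(angles): joint-space move.
- fingers.ungrasp() and fingers.clamp(force=None): open the fingers fully, or close them until they stop; force is the grip in N (None keeps the last).
- r.wait(seconds).
- r.ik(position, orientation): joint angles nearest the present ones, or None.
- eyes.capture(name): name is "scene" or "top" or "wrist"; returns the picture (384x512x3 uint8, red, green, blue); there is no depth.
- eyes.calibration(name): a dict with "mtx" (3x3 intrinsics, pixels), "dist" ([k1, k2, p1, p2, k3] as OpenCV has them; the pictures are not rectified), "R" (3x3) and "t" (3): a world point X has camera coordinates R X + t. Camera axes: x right, y down, z forward; pixel columns grow to the right and rows downward; lengths in m; the calibration is good to about 2 mm. A picture is of the moment at which its call begins: read the wrist's pose just before it. calibration takes no time and is no camera call; for the wrist camera it gives the pose at the moment of the call.
A pose or a line that the arm cannot do raises r.PlanningError and nothing moves.
- ticket.sign_off(): hands the job in, once; it reports no verdict.
Trained networks look in the newest picture that a camera, given by its name, has taken for a name from the list of things; names that differ only in an ending like _2 or _b are one class to them, and where a whole thing is asked for, a point or a joint stands for the part that bears it (a point fixed in the world has none). Each returns a list of dicts, best first, with "score" (0 to 1); they miss things now and then, are a little off and sometimes report something else, mostly with a low value. They report only what shows in the picture. A call takes as long as a camera call. They do not tell look-alikes from the thing itself.
- finder.cut_out(camera, target): "mask" (384x512 bool, what is visible of it) and "xy" ([column, row] in pixels, amid what is visible of it).
- finder.spot_point(camera, target): "xy" ([column, row] in pixels: a listed point, or the origin of a listed thing).
Readings, each from a call of its own:
- r.get_time_s(): time.
- r.get_q(): joint angles.
- r.get_qvel(): joint speeds.
- r.get_joint_efforts(): joint torques, N m.
- r.get_tcp_pos(): TCP position.
- r.get_tool_rot(): TCP orientation.
- r.get_contact_force(): force on the tool from outside, world axes, zero at the start.
- r.get_wrist_torque(): the same for the moment, N m.
- r.get_finger_gap(): finger opening in m.
Only numpy, scipy, OpenCV 4.12 (cv2) and the standard library are available. Lean on these libraries where they do the work, as an engineer would, in place of code of your own. Each camera call takes 0.05 s, during which the arm holds its last target.

### The job

Turn the pouring carousel by one of its handles, the short way round, to bring its empty place to the spring plunger; keep turning gently until the plunger drops into that place's notch and the carousel comes up firm against it, without straining the plunger. Then gently set the small mould pot fully down and upright in the empty place and let go, leaving the carousel locked and everything else on the table undisturbed.

Things in the scene. Friction and masses are not known exactly. Their poses are not given: they have to be found in the camera images.
- stand: Fixed grey foot of a hand-turned carousel, origin on the table on its upright axis. On it turns an aluminium disc 300 mm across, 14 mm thick, with six places 60 degrees apart, 105 mm from the axis: five hold mould pots that stay put, one is empty. The rim has a notch 13 mm wide and 9 mm deep in line with each place.
- disc_top (a point): Centre of the disc's top, 64 mm above the table (a low hub stands there, to 86 mm). The pots on the disc are 50 mm across, their tops 112 mm above the table. The disc turns with a light drag, about 2 N at a handle, and stays where it is left.
- carousel (a joint): Angle of the disc, rad, growing anticlockwise seen from above. 0: the empty place lies along the -y axis of stand and indexer. Starts between -0.80 and -0.30 with the plunger riding on the rim between two notches, so it must be turned anticlockwise. The plunger truly drops at an angle between -0.08 and +0.08, different each time, to be felt.
- indexer: Index head fixed beside the rim, origin on the carousel's axis at the table, the head along its -y axis: a dark block 36 x 44 mm, centred 188 mm from the axis, top 67 mm above the table, with a 10 mm round-nosed plunger that a spring presses radially on the rim. The block is clamped in a slot and stands up to 10 mm either way along the rim from the -y axis (not measured).
- plunger (a joint): Travel of the plunger, m: 0 fully home in a notch, about 0.0065 to 0.008 riding on the rim. Home, it has 1.5 mm play each way and stops the disc dead both ways. Firm against it: 6 N or more on the plunger for a moment, some 10 N at a handle (drag included). Over 14 N on the plunger, about 18 N at a handle, strains it. Turned the wrong way, it drops into another place's notch and locks there.
- handle_1 (a point): Upright round handle on the disc, on the robot's side, 14 mm across, 130 mm from the axis, 90 degrees clockwise (from above) of the empty place, its top 139 mm above the table. The point lies on its axis 121.5 mm above the table, higher than the tops of the pots.
- handle_2 (a point): The other handle, the same, opposite handle_1 across the disc.
- empty_place (a point): Centre of the empty place, on the disc's top, 105 mm from the axis. Round it stands a collar 12 mm high, 54 mm across inside, 65 mm outside. It turns with the disc; z is up.
- pot_center (a point): The small mould pot standing loose on the table, at its centre, half-way up: a white plaster cylinder with a lilac top, 50 mm across, 48 mm tall, foot edge chamfered 3 mm, about 0.15 kg; the same as the five on the carousel.
- big_pot: A larger mould pot, 68 mm across, 66 mm tall, that does not belong on the carousel. Origin at the centre of its foot. Leave alone.
- jar: Closed white jar, 60 mm across, 78 mm tall. Origin at the centre of its foot. Leave alone.
- mix_cup: Empty grey mixing cup, 72 mm across, 80 mm tall. Leave alone.
- shell_cast: Coiled-shell cast lying flat, 100 mm across, 28 mm high. Leave alone.
- bone_cast: Cream cast of a vertebra, about 80 x 64 x 34 mm. Leave alone.
- brush: Brush lying beyond the carousel, 190 mm long. Leave alone.
- spatula: Spatula lying beyond the carousel, 200 mm long. Leave alone.
Not all that is in view belongs to the job. Of the things that look like the indexer, take the one that is farthest to the robot's left at the start. Leave any blue look-alike of the part that bears pot_center alone.

How it is judged:
On the way:
1. the empty place is at the index head, the plunger has dropped fully into its notch and the carousel bears firmly on it (6 N or more) (value of joint plunger below 0.002 m and value of joint carousel between -0.1 and 0.1 rad and contact force between indexer and stand above 6 N), for 0.2 s.
At the end, for the whole second after the job is handed in: The plunger is home (within 2 mm) in the notch of the empty place, which stands at the index head (within 0.1 rad); the small pot, released and at rest, stands upright (within 0.06 rad) in that place's collar, centred within 4 mm, its centre 21 to 27 mm above the disc's top (value of joint plunger below 0.002 m and value of joint carousel between -0.1 and 0.1 rad and horizontal distance between pot_center and empty_place below 0.004 m and z of pot_center in the frame of empty_place between 0.021 and 0.027 m and angle between pot_center's own z axis and vertical below 0.06 rad and linear speed of pot below 0.02 m/s); the robot touches nothing.
It fails at once if the plunger is strained: the carousel loads it with more than 14 N (contact force between indexer and stand above 14 N).
It fails at once if the big pot, jar, cup, a cast, brush or spatula is moved more than 20 mm (distance of any of big_pot, jar, mix_cup, shell_cast, bone_cast, brush, spatula from where it was at the start of the episode above 0.02 m).
It fails at once if the pot is dropped or thrown into the place: it moves faster than 0.4 m/s within 70 mm of it (distance between pot_center and empty_place below 0.07 m and linear speed of pot above 0.4 m/s).
It also fails if it takes over 72 s, if anything falls off the work surface, if the arm or the gripper's body presses on something with over 40 N, if the wrist force passes 120 N, or if a joint passes its speed limit or range.

## Working session

There is one attempt and no reset: what is moved stays moved. The work goes in short steps, each a Python script; the robot and the scene stay as the last script left them, time stands still between calls to the robot, and variables do not carry over. Pictures are saved under pics/ and viewed, and the job is handed in when it is done.

```bash
ls; mkdir -p pics; python3 - <<'E'
from cell import r,fingers,eyes,finder
import cv2,numpy as np
print(r.get_time_s(),r.get_tcp_pos(),r.get_tool_rot())
for n in ["scene","top","wrist"]:
    im=eyes.capture(n); cv2.imwrite(f"pics/{n}0.png",cv2.cvtColor(im,cv2.COLOR_RGB2BGR))
    c=eyes.calibration(n); print(n,c)
for n in ["scene","top"]:
    for t in ["stand","indexer","disc_top","handle_1","empty_place","pot_center","big_pot","jar"]:
        print(n,t,[(np.round(d["xy"],1).tolist(),round(d["score"],2)) for d in finder.spot_point(n,t)][:6])
print(r.get_time_s())
E
```

```text
pics
0.0 [ 0.27091062 -0.56262412  0.19622933] [ 8.46739889e-01 -5.32006509e-01 -7.06504682e-04 -3.68858646e-04]
scene {'mtx': array([[388.83023926,   0.        , 257.06892349],
       [  0.        , 388.83023926, 194.19792408],
       [  0.        ,   0.        ,   1.        ]]), 'dist': array([-0.07420318,  0.        ,  0.        ,  0.        ,  0.        ]), 'R': array([[-0.43529179,  0.90025063,  0.0083583 ],
       [ 0.45479423,  0.2278968 , -0.8609444 ],
       [-0.77697057, -0.37096072, -0.5086304 ]]), 't': array([ 0.22492842, -0.16238054,  1.5554252 ])}
top {'mtx': array([[486.01212233,   0.        , 252.27568526],
       [  0.        , 486.01212233, 194.15345817],
       [  0.        ,   0.        ,   1.        ]]), 'dist': array([0.04321849, 0.        , 0.        , 0.        , 0.        ]), 'R': array([[-0.06511752, -0.9978747 , -0.00240689],
       [-0.97751501,  0.06427333, -0.20083162],
       [ 0.20055949, -0.01072489, -0.97962282]]), 't': array([0.03324439, 0.54910992, 1.30079845])}
wrist {'mtx': array([[331.32132312,   0.        , 256.70894101],
       [  0.        , 
[... 527 characters left out ...]
[307.2, 190.2], 0.59)]
scene empty_place [([245.0, 207.1], 0.62), ([193.6, 191.0], 0.36)]
scene pot_center [([108.7, 193.8], 0.66), ([128.6, 208.4], 0.64), ([162.9, 207.0], 0.59)]
scene big_pot [([156.3, 193.2], 0.58)]
scene jar [([192.4, 191.2], 0.59)]
top stand [([226.4, 179.2], 0.92), ([94.4, 180.9], 0.24)]
top indexer [([257.9, 190.9], 0.72)]
top disc_top [([223.4, 173.4], 0.79), ([340.6, 223.2], 0.53)]
top handle_1 [([245.1, 127.5], 0.77), ([205.9, 212.9], 0.59), ([384.0, 203.3], 0.33)]
top empty_place [([256.2, 191.1], 0.92)]
top pot_center [([401.5, 147.8], 0.92), ([348.4, 175.0], 0.62), ([374.4, 147.1], 0.56)]
top big_pot [([385.4, 204.4], 0.91)]
top jar [([344.0, 222.1], 0.85)]
0.95
```

View pics/scene0.png

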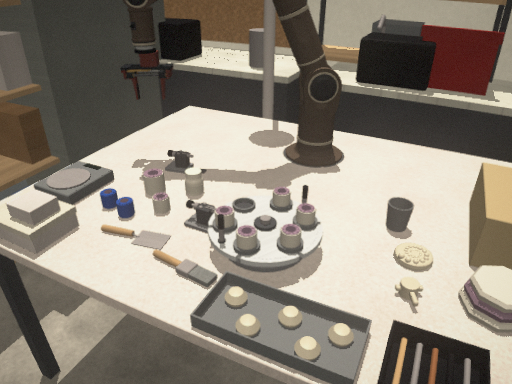

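View pics/top0.png

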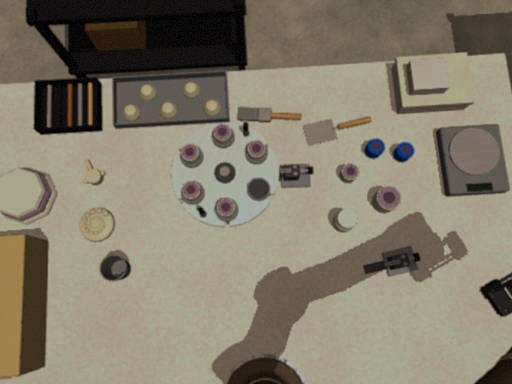

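```bash
python3 - <<'E'
import cv2
a=cv2.imread('pics/top0.png'); cv2.imwrite('pics/top0z.png',cv2.resize(a[90:270,130:430],None,fx=2.6,fy=2.6,interpolation=cv2.INTER_CUBIC))
a=cv2.imread('pics/scene0.png'); cv2.imwrite('pics/scene0z.png',cv2.resize(a[150:310,90:350],None,fx=3,fy=3,interpolation=cv2.INTER_CUBIC))
E
```

```text
(no output)
```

View pics/top0z.png

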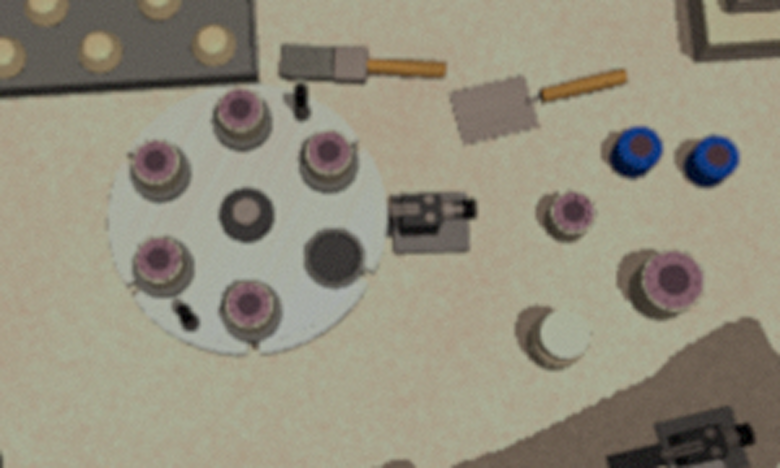

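View pics/scene0z.png

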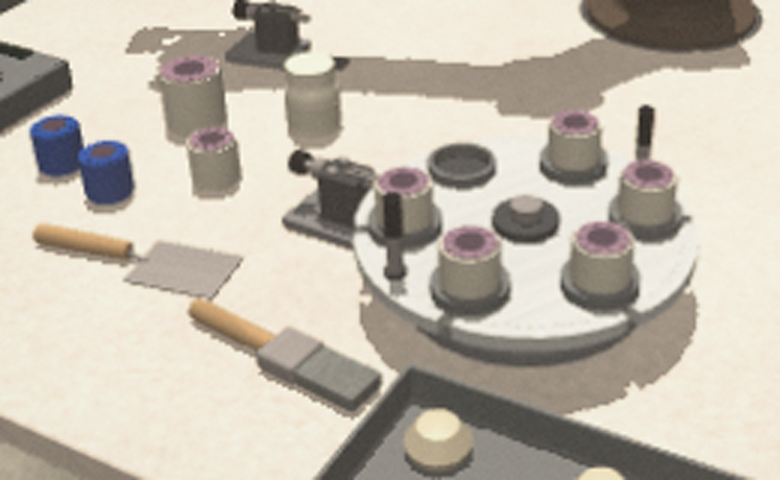

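The scene view shows the carousel with its empty place near pixel (245,205). The real index head is beside the rim at (205,213), and its decoy is at (180,160). In the top view the small pot is at (349,173) and the empty place at (258,189). Handle_1 is at about (201,212) and handle_2 at (245,128). The blue pots are at (375,148) and (404,152).

```bash
cat > h.py <<'E'
from cell import r,fingers,eyes,finder,ticket
import cv2,numpy as np
from scipy.optimize import least_squares
from scipy.spatial.transform import Rotation as R
def proj(c,X):
    X=np.atleast_2d(X).astype(float)
    return cv2.projectPoints(X,cv2.Rodrigues(c["R"])[0],c["t"],c["mtx"],c["dist"])[0][:,0]
def ray(c,xy):
    u=cv2.undistortPoints(np.array([[xy]],float),c["mtx"],c["dist"])[0,0]
    d=c["R"].T@np.array([u[0],u[1],1]); o=-c["R"].T@c["t"]; return o,d
def onz(c,xy,z):
    o,d=ray(c,xy); return o+d*(z-o[2])/d[2]
def cap(n,f=None):
    c=eyes.calibration(n); im=eyes.capture(n)
    if f: cv2.imwrite(f,cv2.cvtColor(im,cv2.COLOR_RGB2BGR))
    return c,im
def down(yaw):  # tool x axis at world angle yaw, z down
    return (R.from_euler('z',yaw)*R.from_euler('x',np.pi)).as_quat()
E
python3 - <<'E'
from h import *
ct=eyes.calibration("top"); cs=eyes.calibration("scene")
print("disc top",onz(ct,(223.4,173.4),.064),onz(cs,(268,223.1),.064))
print("disc scene hub",onz(cs,(90+525/3,150+205/3),.086),"top hub",onz(ct,(130+246/2.6,90+213/2.6),.086))
print("h1",onz(ct,(205.9,212.9),.1215), "pix h1 top", onz(ct,(130+182/2.6,90+308/2.6),.139),onz(cs,(307.2,190.2),.1215))
print("h2",onz(ct,(245.1,127.5),.1215),onz(cs,(219.8,221.2),.1215))
print("ep",onz(ct,(256.2,191.1),.064),onz(cs,(245,207.1),.064), onz(ct,(130+334/2.6,90+257/2.6),.07))
print("pot",onz(ct,(348.4,175),.024),onz(cs,(162.9,207.),.024))
print("head", onz(ct,(130+430/2.6,90+213/2.6),.067))
print("bigpot",onz(ct,(385.4,204.4),0),onz(cs,(156.3,193.2),0),"jar",onz(ct,(344,222.1),0),onz(cs,(192.4,191.2),0))
# masks
for n in ("top","scene"):
    for t in ("pot_center","stand","indexer"):
        for d in finder.cut_out(n,t)[:4]:
            m=d["mask"];ys,xs=np.where(m);print(n,t,round(d["score"],2),np.round(d["xy"],1),m.sum(),xs.min(),xs.max(),ys.min(),ys.max())
E
```

```text
disc top [0.61287235 0.07413623 0.064     ] [0.60768368 0.07533768 0.064     ]
disc scene hub [0.62059098 0.07214717 0.086     ] top hub [0.61125658 0.06953611 0.086     ]
h1 [0.49440046 0.12306512 0.1215    ] pix h1 top [0.50408856 0.13628686 0.139     ] [0.49326263 0.13933219 0.1215    ]
h2 [0.72312385 0.00544805 0.1215    ] [0.72776625 0.00206971 0.1215    ]
ep [ 0.55634249 -0.01406639  0.064     ] [ 0.56508754 -0.01477515  0.064     ] [ 0.56102816 -0.02061888  0.07      ]
pot [ 0.59456397 -0.28245403  0.024     ] [ 0.61920993 -0.26416481  0.024     ]
head [ 0.60312991 -0.12681711  0.067     ]
bigpot [ 0.50622069 -0.38453507  0.        ] [ 0.53138871 -0.36238291  0.        ] jar [ 0.46260722 -0.26052731  0.        ] [ 0.46688882 -0.26295262  0.        ]
top pot_center 0.76 [373.4 150.4] 332 364 384 138 158
top pot_center 0.7 [350.5 176.1] 307 339 358 164 183
top pot_center 0.58 [227.5 176.4] 8744 172 278 123 226
top pot_center 0.56 [402.  147.2] 344 393 413 142 162
top stand 0.6 [227.  173.6] 8794 171 278 122 226
top indexer 0.8 [295.9 174.4] 731 279 313 164 187
top indexer 0.75 [396.2 265.1] 984 363 420 247 275
top indexer 0.56 [224.3 176.4] 8796 172 278 122 226
scene pot_center 0.9 [158.3 204.1] 315 152 169 193 213
scene pot_center 0.87 [125.3 206.9] 336 116 135 197 217
scene pot_center 0.5 [107.3 196.4] 330 99 117 188 208
scene stand 0.66 [269.2 230.8] 7001 208 322 186 271
scene stand 0.42 [416.3 254.3] 817 394 432 243 270
scene indexer 0.82 [177.9 159.4] 514 165 204 150 173
scene indexer 0.79 [200.6 216.5] 617 185 214 201 232
scene indexer 0.59 [187.1 267.4] 886 153 216 250 287
scene indexer 0.5 [267.9 230. ] 7252 208 322 185 272
```

```bash
python3 - <<'E'
from h import *
C=np.array([.612,.072]); 
ct,it=cap("top"); 
for a0 in (239.,240.5):
    a=np.deg2rad(a0)
    P=lambda rr,t,z:[C[0]+rr*np.cos(t),C[1]+rr*np.sin(t),z]
    print(a0,proj(ct,[P(0,0,.086),P(.105,a,.07),P(.13,a-np.pi/2,.139),P(.13,a+np.pi/2,.139)]).round(1).tolist())
th=np.deg2rad(149.5); back=.045
t=np.array([-np.sin(th),np.cos(th)])
H=C+.13*np.array([np.cos(th),np.sin(th)])
p=H-t*back
print("H",H,"p",p)
for yaw in (-120,60,-30,150,-90,90,0,180,-64):
    q=r.ik([*p,.2],down(np.deg2rad(yaw))); 
    q2=r.ik([.482,.10,.12],down(np.deg2rad(yaw+30)))
    print(yaw,None if q is None else q.round(2),None if q2 is None else q2.round(2))
E
```

```text
239.0 [[223.7, 171.7], [257.6, 190.0], [199.0, 209.9], [245.1, 125.2]]
240.5 [[223.7, 171.7], [258.0, 189.1], [200.2, 210.4], [244.0, 124.7]]
H [0.49998821 0.13797999] p [0.52282744 0.1767533 ]
-120 [ 0.07  0.35 -0.62  1.74  0.22  1.12 -2.71] [ 0.2   0.34 -0.61  1.97  0.25  0.91 -2.11]
60 [ 0.28  0.43 -0.92  1.73  0.37  1.17  0.3 ] [ 0.46  0.44 -0.96  1.95  0.43  0.97  0.86]
-30 [ 0.27  0.42 -0.9   1.73  0.36  1.16 -1.26] [ 0.3   0.37 -0.74  1.96  0.31  0.93 -0.59]
150 [ 0.45  0.57 -1.23  1.72  0.57  1.26  1.7 ] [ 0.62  0.58 -1.23  1.95  0.63  1.07  2.26]
-90 [ 0.2   0.39 -0.79  1.73  0.3   1.14 -2.26] [ 0.25  0.35 -0.67  1.97  0.27  0.91 -1.61]
90 [ 0.33  0.46 -1.    1.73  0.42  1.19  0.79] [ 0.62  0.58 -1.23  1.95  0.63  1.07  1.21]
0 [ 0.23  0.41 -0.85  1.73  0.33  1.15 -0.71] [ 0.34  0.38 -0.79  1.96  0.34  0.93 -0.1 ]
180 [ 0.45  0.57 -1.23  1.72  0.57  1.26  2.23] [-1.22  0.56  1.27  2.05 -0.65  1.01 -2.24]
-64 [ 0.23  0.41 -0.84  1.73  0.33  1.15 -1.82] [ 0.28  0.36 -0.71  1.96  0.29  0.92 -1.17]
```

```bash
python3 - <<'E'
from h import *
C=np.array([.612,.072]);th=np.deg2rad(149.5)
t=np.array([-np.sin(th),np.cos(th)]);H=C+.13*np.array([np.cos(th),np.sin(th)])
p=H-t*.045
fingers.clamp(10)
r.movep([*p,.23],down(np.deg2rad(-30)))
print(r.get_tcp_pos(),r.get_time_s(),r.get_contact_force())
g=r.move_l([*p,.120],v=.12,guard=8)
print(g,r.get_tcp_pos(),r.get_time_s(),r.get_contact_force())
cap("scene","pics/s1.png");cap("wrist","pics/w1.png")
a=cv2.imread('pics/s1.png'); cv2.imwrite('pics/s1z.png',cv2.resize(a[130:290,170:370],None,fx=3.5,fy=3.5,interpolation=cv2.INTER_CUBIC))
E
```

```text
[0.52323519 0.1756823  0.22981296] 5.4 [-1.01657197  0.18277815 -0.59612832]
False [0.52329897 0.17708713 0.12071626] 6.4667 [0.01813669 0.30209194 0.17228338]
```

View pics/s1z.png

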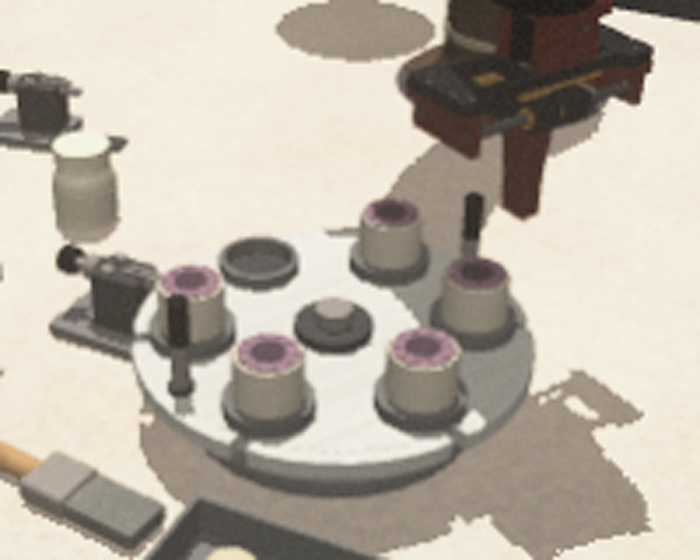

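View pics/w1.png

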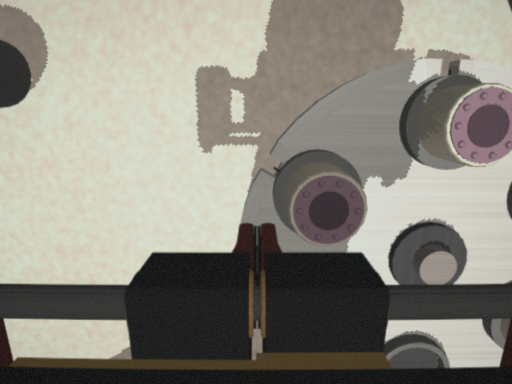

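```bash
cat > push.py <<'E'
from h import *
C=np.array([.612,.072])
def pose(thd,off=.017,rr=.13):
    th=np.deg2rad(thd);t=np.array([-np.sin(th),np.cos(th)])
    return np.array([*(C+rr*np.array([np.cos(th),np.sin(th)])-t*off),.120]),down(th-np.pi+0.0), t
def ft(t,n=4):
    f=[]
    for i in range(n):
        f.append(r.get_contact_force()); r.wait(.01)
    f=np.mean(f,0); return -f[:2]@t, f
E
python3 - <<'E'
from push import *
p,q,t=pose(148); print(ft(t))
for thd,v in [(148,.03),(152,.03),(156,.025),(160,.025),(164,.02),(167,.02)]:
    p,q,t=pose(thd)
    g=r.move_l(p,v=v,rot=q,guard=7)
    f,F=ft(t)
    print(thd,g,round(r.get_time_s(),2),r.get_tcp_pos().round(4),p.round(4),round(f,2),F.round(2))
    if g: break
cap("top","pics/t2.png")
a=cv2.imread('pics/t2.png'); cv2.imwrite('pics/t2z.png',cv2.resize(a[110:240,160:330],None,fx=4,fy=4,interpolation=cv2.INTER_CUBIC))
E
```

```text
(np.float64(0.18750711284448746), array([0.16795202, 0.11615627, 0.24735948]))
148 False 7.6 [0.5108 0.1555 0.12  ] [0.5108 0.1553 0.12  ] 0.31 [-0.15  0.46 -0.54]
152 False 8.09 [0.5053 0.1481 0.12  ] [0.5052 0.148  0.12  ] -0.04 [ 0.01 -0.06  0.54]
156 False 8.64 [0.5003 0.1405 0.12  ] [0.5002 0.1404 0.12  ] 0.26 [ 0.34  0.13 -0.31]
160 False 9.19 [0.4958 0.1325 0.1201] [0.4957 0.1324 0.12  ] 0.19 [ 0.02  0.2  -0.21]
164 False 9.83 [0.4918 0.1242 0.12  ] [0.4917 0.1242 0.12  ] 0.67 [0.28 0.62 0.19]
167 False 10.36 [0.4892 0.1178 0.12  ] [0.4892 0.1178 0.12  ] 0.19 [-0.01  0.2   0.02]
```

View pics/t2z.png

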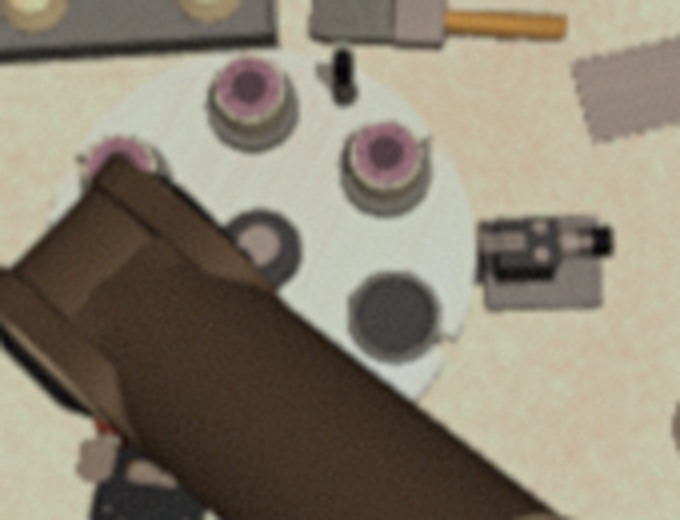

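```bash
python3 - <<'E'
from h import *
cap("scene","pics/s2.png");cap("wrist","pics/w2.png")
a=cv2.imread('pics/s2.png'); cv2.imwrite('pics/s2z.png',cv2.resize(a[130:290,170:370],None,fx=3.5,fy=3.5,interpolation=cv2.INTER_CUBIC))
print(proj(eyes.calibration("scene"),[r.get_tcp_pos()]), r.get_finger_gap())
E
```

```text
[[300.29661506 188.25818349]] 0.00029608915472208554
```

View pics/s2z.png

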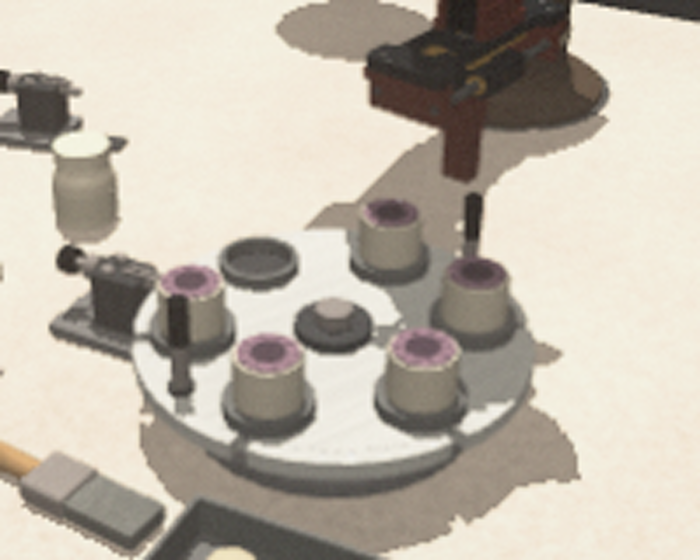

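View pics/w2.png

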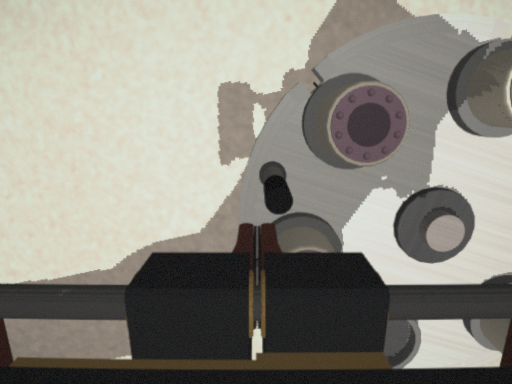

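```bash
python3 - <<'E'
from h import *
cs=eyes.calibration("scene");ct=eyes.calibration("top");cw=eyes.calibration("wrist")
p=r.get_tcp_pos()
print("tip1 proj",proj(cs,[[.5233,.1771,.1207]]),"seen",170+522/3.5,130+215/3.5)
print("tip2 proj",proj(cs,[p]),"seen",170+460/3.5,130+180/3.5)
print("wrist tip",proj(cw,[p]))
print("h top scene",onz(cs,(170+473/3.5,130+195/3.5),.139)," base", onz(cs,(170+470/3.5,130+258/3.5),.064))
print("h wrist base",onz(cw,(272,172),.064),"top",onz(cw,(279,200),.139))
print("h top-cam",onz(ct,(130+180/2.6,90+305/2.6),.139),"base",onz(ct,(130+190/2.6,90+322/2.6),.064))
print("w hub top",onz(cw,(444,233),.086),"w hub base",onz(cw,(432,225),.07))
E
```

```text
tip1 proj [[316.93148371 198.7784268 ]] seen 319.1428571428571 191.42857142857144
tip2 proj [[300.29661506 188.25818349]] seen 301.42857142857144 181.42857142857144
wrist tip [[258.40361648 226.81903646]]
h top scene [0.50222274 0.13528739 0.139     ]  base [0.47365637 0.12811472 0.064     ]
h wrist base [0.50444881 0.13814694 0.064     ] top [0.50463405 0.13680961 0.139     ]
h top-cam [0.50726322 0.13815007 0.139     ] base [0.50212746 0.13599194 0.064     ]
w hub top [0.61575993 0.07129337 0.086     ] w hub base [0.6152471  0.07184756 0.07      ]
```

```bash
python3 - <<'E'
from h import *
r.move_l([.4892,.1178,.135],v=.1)
r.move_l([.504,.137,.135],v=.1)
print(r.get_tcp_pos())
g=r.move_l([.504,.137,.105],v=.02,guard=4)
print(g,r.get_tcp_pos(),r.get_contact_force(),r.get_time_s())
cap("scene","pics/s3.png");cap("wrist","pics/w3.png")
a=cv2.imread('pics/s3.png'); cv2.imwrite('pics/s3z.png',cv2.resize(a[130:290,170:370],None,fx=3.5,fy=3.5,interpolation=cv2.INTER_CUBIC))
print(proj(eyes.calibration("scene"),[r.get_tcp_pos()]),(proj(eyes.calibration("scene"),[r.get_tcp_pos()])-[170,130])*3.5)
E
```

```text
[0.50364481 0.13734535 0.1345866 ]
True [0.50396742 0.13708554 0.113793  ] [-0.78575381  0.51801665  5.68976396] 12.2167
[[304.89423026 194.23482176]] [[472.12980592 224.82187616]]
```

View pics/s3z.png

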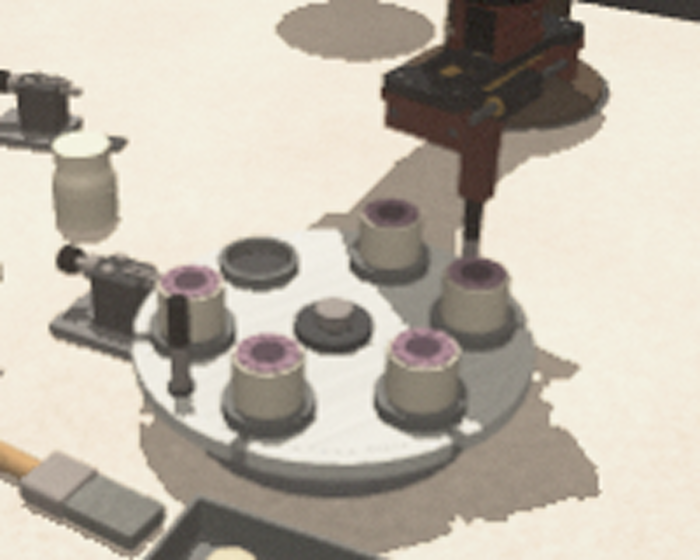

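View pics/w3.png

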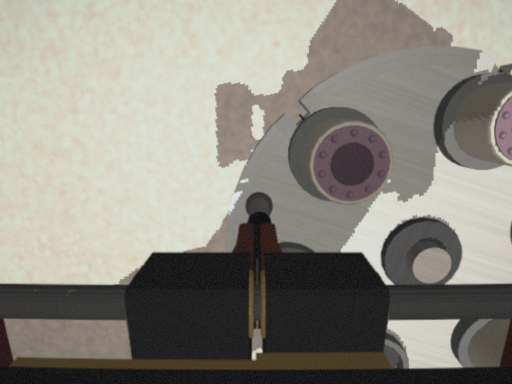

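The fingertips touch the handle's 139 mm top with the TCP reading 0.114, so they really end 25 mm above the reported TCP. That is why the push passed over the handle. I'll correct for this in z.

```bash
sed -i 's/C=np.array.*/C=np.array([.6145,.0715])/; s/\.120\]/.094]/' push.py; python3 - <<'E'
from push import *
r.move_l([.504,.137,.125],v=.1)
p,q,t=pose(149.2,off=.036); p2=p.copy();p2[2]=.125
r.move_l(p2,v=.15,rot=q)
g=r.move_l(p,v=.08,guard=5)
print(g,r.get_tcp_pos(),ft(t),r.get_time_s())
if not g:
  for thd,v in [(149.5,.03),(153,.025),(157,.025),(161,.025),(164,.02)]:
    p,q,t=pose(thd)
    g=r.move_l(p,v=v,rot=q,guard=7)
    f,F=ft(t)
    print(thd,g,round(r.get_time_s(),2),r.get_tcp_pos().round(4),p.round(4),round(f,2),F.round(2))
    if g: break
cap("top","pics/t4.png")
a=cv2.imread('pics/t4.png'); cv2.imwrite('pics/t4z.png',cv2.resize(a[110:240,160:330],None,fx=4,fy=4,interpolation=cv2.INTER_CUBIC))
E
```

```text
False [0.52096056 0.1688957  0.09352198] (np.float64(-0.02964028717757611), array([-0.0043953 , -0.03188706, -0.24443666])) 13.6083
149.5 False 14.45 [0.5113 0.1523 0.0941] [0.5111 0.1521 0.094 ] 1.91 [ 0.94  1.66 -0.87]
153 False 14.95 [0.5064 0.1455 0.0941] [0.5064 0.1457 0.094 ] 1.79 [1.41 1.29 0.4 ]
157 False 15.5 [0.5014 0.1377 0.094 ] [0.5015 0.1379 0.094 ] 2.08 [1.71 1.53 0.73]
161 False 16.05 [0.4971 0.1297 0.0941] [0.4971 0.1299 0.094 ] 1.97 [1.48 1.58 0.9 ]
164 False 16.57 [0.494  0.1234 0.0939] [0.4942 0.1237 0.094 ] 1.63 [1.33 1.31 1.2 ]
```

View pics/t4z.png

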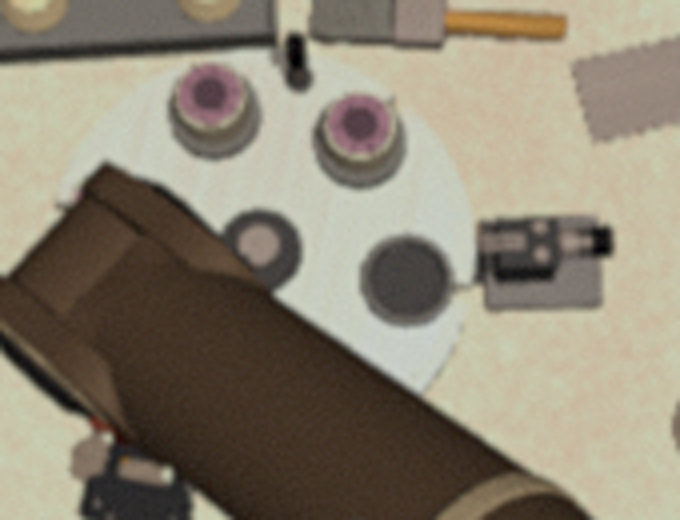

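```bash
python3 - <<'E'
from push import *
for thd in np.arange(165.5,186,1.5):
    p,q,t=pose(thd)
    v=.014 if thd<170 else .009
    g=r.move_l(p,v=v,rot=q,guard=6)
    f,F=ft(t)
    print(thd,g,round(r.get_time_s(),2),r.get_tcp_pos().round(4),p.round(4),round(f,2),F.round(2))
    if g or f>5: break
E
```

```text
165.5 False 17.05 [0.4928 0.1206 0.0939] [0.4929 0.1205 0.094 ] 3.55 [ 1.86  3.18 -0.85]
167.0 False 17.48 [0.4915 0.1172 0.0939] [0.4917 0.1173 0.094 ] 2.97 [ 1.05  2.8  -0.22]
168.5 False 17.9 [0.4903 0.114  0.0939] [0.4905 0.1141 0.094 ] 3.18 [ 0.61  3.12 -1.  ]
170.0 False 18.47 [0.4893 0.111  0.094 ] [0.4894 0.1108 0.094 ] 4.4 [ 0.45  4.39 -1.49]
171.5 False 19.03 [0.4882 0.107  0.0939] [0.4884 0.1075 0.094 ] 1.2 [-1.31  1.41 -0.17]
173.0 False 19.6 [0.4874 0.1041 0.0939] [0.4875 0.1042 0.094 ] 3.48 [-1.66  3.71 -0.83]
174.5 False 20.17 [0.4866 0.1006 0.0939] [0.4867 0.1009 0.094 ] 2.79 [-2.18  3.01  0.08]
176.0 False 20.73 [0.4861 0.0972 0.094 ] [0.486  0.0975 0.094 ] 2.47 [-1.8   2.6  -1.24]
177.5 False 21.3 [0.4857 0.0937 0.0941] [0.4854 0.0942 0.094 ] -0.01 [ 0.22 -0.02  0.02]
179.0 False 21.87 [0.4849 0.0908 0.0941] [0.4848 0.0908 0.094 ] 1.11 [0.18 1.1  0.81]
180.5 True 22.23 [0.4846 0.0902 0.094 ] [0.4844 0.0874 0.094 ] 1.55 [0.47 1.56 0.55]
```

```bash
python3 - <<'E'
from push import *
thd=179.3
while thd<186:
    thd+=.3
    p,q,t=pose(thd)
    g=r.move_l(p,v=.006,rot=q,guard=9)
    f,F=ft(t,5)
    print(round(thd,1),g,round(r.get_time_s(),2),r.get_tcp_pos().round(4),p[:2].round(4),round(f,2),F.round(2))
    if f>9.5 or (g and f>8): break
r.wait(.3);print(ft(t,6),r.get_time_s())
E
```

```text
179.6 False 22.57 [0.4846 0.0901 0.094 ] [0.4846 0.0894] 4.77 [ 0.92  4.77 -1.03]
179.9 False 22.88 [0.4846 0.0898 0.094 ] [0.4845 0.0887] 6.66 [ 1.07  6.65 -2.  ]
180.2 False 23.19 [0.4845 0.0898 0.0941] [0.4844 0.088 ] 7.96 [ 1.39  7.96 -3.23]
180.5 False 23.5 [0.4845 0.0896 0.0941] [0.4844 0.0874] 9.2 [ 1.13  9.21 -3.59]
180.8 False 23.81 [0.4844 0.0895 0.0941] [0.4843 0.0867] 11.08 [ 1.42 11.1  -4.8 ]
(np.float64(11.327031366984302), array([ 1.28941513, 11.34614039, -4.75138375])) 24.1583
```

```bash
python3 - <<'E'
from push import *
p,q,t=pose(181.1)
r.move_l(p,v=.006,rot=q,guard=6); r.wait(.3)
f,F=ft(t,8); print(f,F,r.get_tcp_pos())
p,q,t=pose(179.,off=.017)
r.move_l(p,v=.01,rot=q); print(ft(t))
p,q,t=pose(179.,off=.030)
r.move_l(p,v=.06); print(ft(t))
p[2]=.25; r.move_l(p,v=.25)
print(r.get_time_s())
fingers.ungrasp()
r.movep([.47,-.15,.30],down(np.deg2rad(-60)))
print(r.get_tcp_pos(),r.get_time_s())
for n in("top","wrist","scene"): cap(n,f"pics/{n}5.png")
a=cv2.imread('pics/top5.png'); cv2.imwrite('pics/top5z.png',cv2.resize(a[110:240,160:390],None,fx=3.4,fy=3.4,interpolation=cv2.INTER_CUBIC))
a=cv2.imread('pics/scene5.png'); cv2.imwrite('pics/scene5z.png',cv2.resize(a[130:290,130:370],None,fx=3.3,fy=3.3,interpolation=cv2.INTER_CUBIC))
for n in("top","wrist","scene"):
  for tg in ("pot_center","empty_place"):
    for d in finder.spot_point(n,tg)[:5]: print(n,tg,round(d["score"],2),np.round(d["xy"],1),onz(eyes.calibration(n),d["xy"],.024 if tg[0]=='p' else .064).round(4))
E
```

```text
12.378171445467231 [ 1.74919586 12.41403929 -5.38613702] [0.48432474 0.089443   0.09411113]
(np.float64(0.98012422696996), array([0.28475587, 0.9753031 , 0.72953126]))
(np.float64(0.06089465563771822), array([0.05453254, 0.05995206, 0.04315627]))
26.6333
[ 0.47023684 -0.14831286  0.29991158] 29.025
top empty_place 0.73 [261.1 169.6] [ 0.6169 -0.0319  0.064 ]
wrist pot_center 0.8 [390.  126.7] [ 0.6013 -0.2841  0.024 ]
wrist pot_center 0.67 [468.8 115.6] [ 0.6696 -0.3699  0.024 ]
wrist pot_center 0.6 [504.8 154.6] [ 0.654  -0.4496  0.024 ]
wrist empty_place 0.68 [235.8   9.6] [ 0.6138 -0.0361  0.064 ]
scene pot_center 0.73 [160.1 205.3] [ 0.6153 -0.2777  0.024 ]
scene pot_center 0.63 [108.8 197.4] [ 0.6508 -0.4515  0.024 ]
scene pot_center 0.52 [123.2 209. ] [ 0.6817 -0.3637  0.024 ]
scene empty_place 0.86 [230.7 213.2] [ 0.6101 -0.0355  0.064 ]
```

View pics/top5z.png

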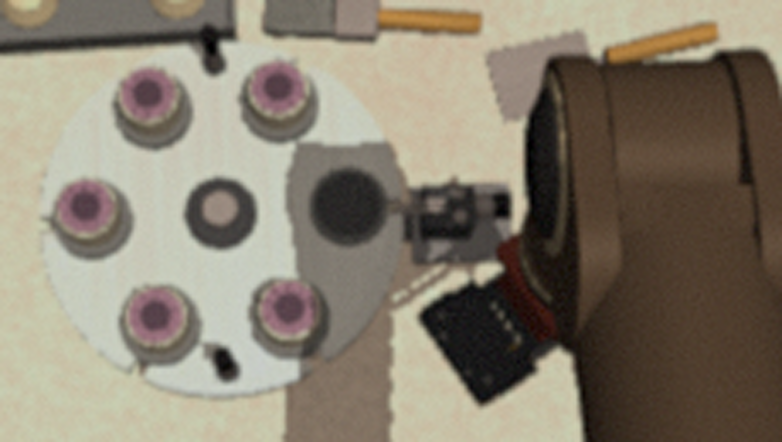

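View pics/wrist5.png

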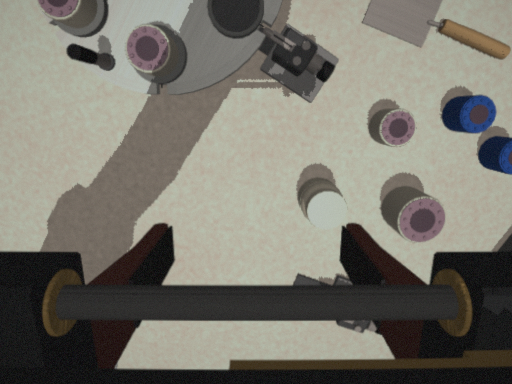

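View pics/scene5z.png

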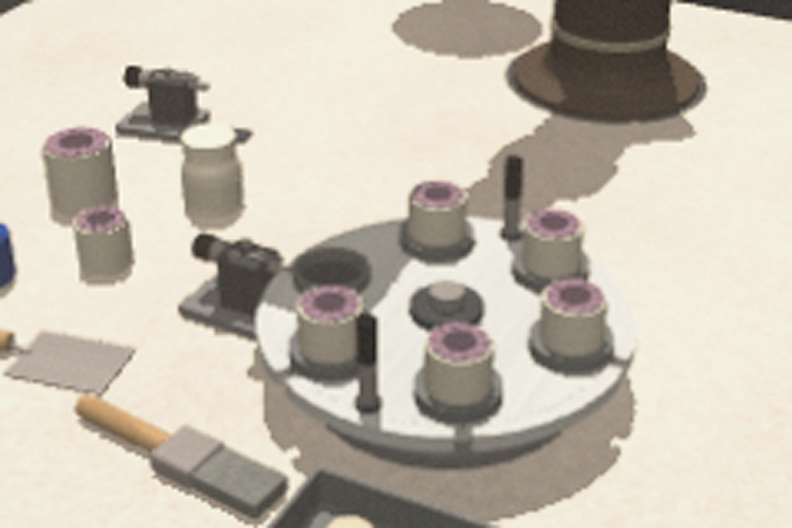

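The notch now lines up with the plunger, and the disc took about 12 N at the handle without moving. Next is the pot, at about (397,127) in the wrist view.

```bash
python3 - <<'E'
from h import *
cw=eyes.calibration("wrist")
print(onz(cw,(397.5,127.5),.048))
x=onz(cw,(397.5,127.5),.048)
for yaw in (0,180,-20,20):
    print(yaw,*[None if (q:=r.ik([*xy,z],down(np.deg2rad(yaw)))) is None else q.round(2) for xy,z in ((x[:2],.15),(x[:2],-.007),((.612,-.034),.057))])
r.movep([x[0],x[1],.14],down(0))
print(r.get_tcp_pos(),r.get_time_s())
cw,im=cap("wrist","pics/w6.png"); ct,_=cap("scene","pics/s6.png")
print("pred top",proj(cw,[[x[0],x[1],.048]]))
for d in finder.cut_out("wrist","pot_center")[:3]:
    m=d["mask"];ys,xs=np.where(m);print(d["score"],d["xy"],xs.min(),xs.max(),ys.min(),ys.max())
E
```

```text
[ 0.60138772 -0.28538011  0.048     ]
0 [ 0.98  0.73 -1.01  1.49  0.63  1.27 -0.1 ] [ 0.93  0.89 -0.89  1.61  0.77  1.03 -0.2 ] [ 0.63  0.76 -0.99  1.71  0.72  1.07 -0.6 ]
180 [ 0.1   0.54  0.4   1.56 -0.23  1.09 -2.58] [ 0.1   0.73  0.4   1.67 -0.37  0.82 -2.48] [-0.45  0.61  0.61  1.79 -0.44  0.88 -2.78]
-20 [ 0.96  0.71 -0.96  1.5   0.6   1.25 -0.43] [ 0.9   0.87 -0.84  1.61  0.74  1.01 -0.53] [ 0.61  0.74 -0.95  1.72  0.69  1.05 -0.92]
20 [ 1.01  0.76 -1.06  1.49  0.68  1.29  0.22] [ 0.95  0.91 -0.94  1.61  0.82  1.06  0.12] [ 0.65  0.78 -1.03  1.71  0.75  1.09 -0.27]
[ 0.60165056 -0.28455566  0.1408482 ] 30.45
pred top [[257.55402761 191.75494184]]
0.88 [322.7, 263.2] 299 351 233 285
0.86 [255.5, 185.7] 230 286 156 216
0.57 [308.8, 338.8] 283 335 321 358
```

View pics/w6.png

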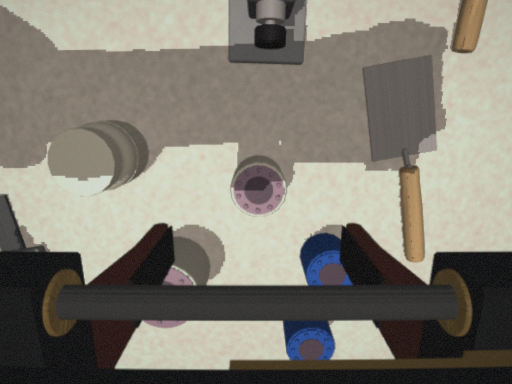

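```bash
python3 - <<'E'
from h import *
r.movep([.613,-.034,.20],down(0))
print(r.get_tcp_pos(),r.get_time_s())
cw,im=cap("wrist","pics/w7.png"); np.savez("w7.npz",**cw)
for X in ([.613,-.034,.064],[.613,-.034,.076]): print(proj(cw,[X]))
for d in finder.spot_point("wrist","empty_place")[:2]: print(d["score"],d["xy"],onz(cw,d["xy"],.064))
r.movep([.6015,-.285,.14],down(0))
print(r.get_time_s())
E
```

```text
[ 0.61313423 -0.03628683  0.19954445] 31.6083
[[257.75413    178.26076725]]
[[257.76742031 180.76382666]]
0.66 [261.1, 177.3] [ 0.61632805 -0.03302681  0.064     ]
32.7167
```

View pics/w7.png

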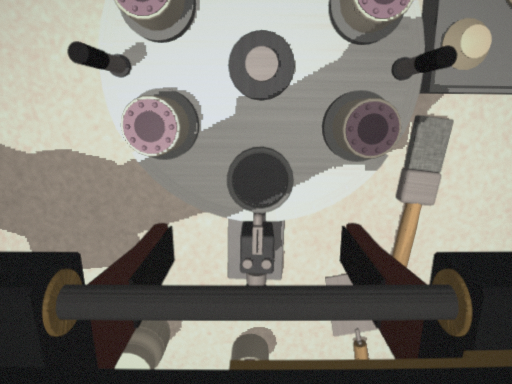

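```bash
python3 - <<'E'
import cv2,numpy as np
a=cv2.imread('pics/w7.png')[130:230,210:310]; a=cv2.resize(a,None,fx=4,fy=4,interpolation=cv2.INTER_CUBIC)
b=cv2.imread('pics/w6.png')[140:240,210:310]; b=cv2.resize(b,None,fx=4,fy=4,interpolation=cv2.INTER_CUBIC)
a=np.clip(a.astype(float)*1.6,0,255).astype('uint8')
cv2.imwrite('pics/c7.png',np.hstack([a,b]))
E
```

View pics/c7.png

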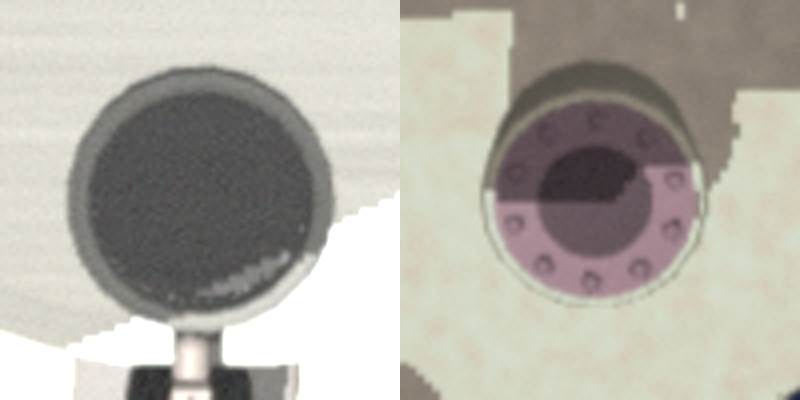

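```bash
python3 - <<'E'
from h import *
c7=dict(np.load("w7.npz")); print("place",onz(c7,(260.0,180.6),.076))
# w6 pose: use current (same target) for residual check
c=eyes.calibration("wrist"); im=eyes.capture("wrist"); cv2.imwrite("pics/w8.png",im[...,::-1])
print(r.get_tcp_pos(),"proj pot",proj(c,[[.6015,-.285,.048]]),"pot(w6px)",onz(c,(258.6,189.4),.048))
b=im[140:240,210:310,::-1]; cv2.imwrite('pics/c8.png',cv2.resize(b,None,fx=4,fy=4,interpolation=cv2.INTER_CUBIC))
E
```

```text
place [ 0.61514371 -0.03384001  0.076     ]
[ 0.60250398 -0.28219655  0.14090841] proj pot [[256.91163092 193.51157183]] pot(w6px) [ 0.60295527 -0.28130351  0.048     ]
```

View pics/c8.png

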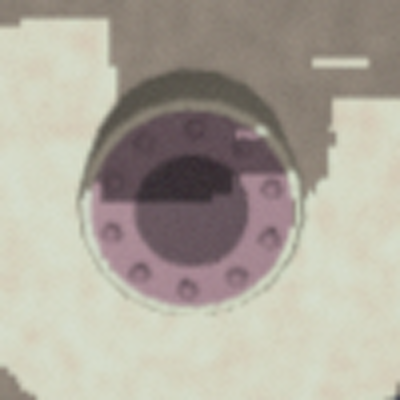

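```bash
python3 - <<'E'
from h import *
p=np.array([.6024,-.283,.06])
r.move_l(p,v=.15); r.wait(.1)
print(r.get_tcp_pos())
g=r.move_l([p[0],p[1],-.006],v=.08,guard=8); r.wait(.1)
print(g,r.get_tcp_pos(),r.get_contact_force(),r.get_time_s())
cap("scene","pics/s9.png");cap("wrist","pics/w9.png")
a=cv2.imread('pics/s9.png')[140:240,90:220]; a=cv2.resize(a,None,fx=4,fy=4,interpolation=cv2.INTER_CUBIC); cv2.imwrite('pics/s9z.png',a)
E
```

```text
[ 0.60335166 -0.28294645  0.06139278]
False [ 0.60286731 -0.28308807 -0.00531553] [-0.51572464  0.65045228 -0.80426551] 34.625
```

View pics/s9z.png

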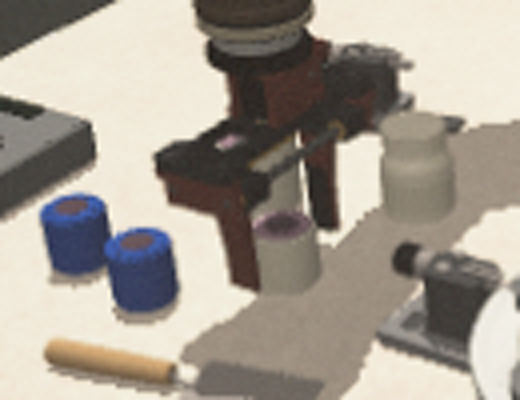

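View pics/w9.png

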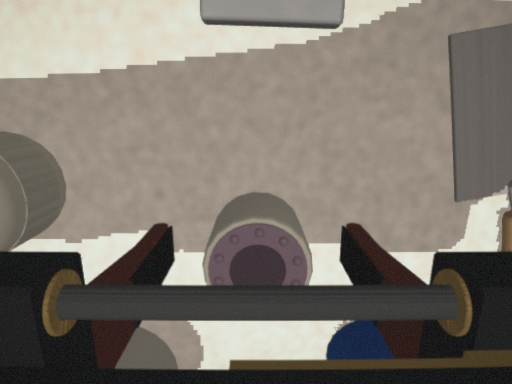

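```bash
python3 - <<'E'
from h import *
fingers.clamp(18)
print(r.get_finger_gap(),r.get_tcp_pos(),r.get_contact_force(),r.get_time_s())
p=r.get_tcp_pos()
r.move_l([.6024,-.283,.10],v=.12)
print(r.get_finger_gap(),r.get_contact_force(),r.get_time_s())
r.wait(.2)
c,im=cap("wrist","pics/w10.png"); 
print(r.get_tcp_pos()); print("top of pot proj",proj(c,[np.r_[r.get_tcp_pos()[:2],r.get_tcp_pos()[2]+.006+.048]]))
E
```

```text
0.0494094946437364 [ 0.60247714 -0.28300311 -0.00597508] [-0.15778136 -0.25827941  0.02657831] 35.4
0.0495190545424484 [-0.09417307 -0.56905358 -2.05942097] 36.4333
[ 0.60213868 -0.28285119  0.09932281]
top of pot proj [[258.66671888 268.87649362]]
```

View pics/w10.png

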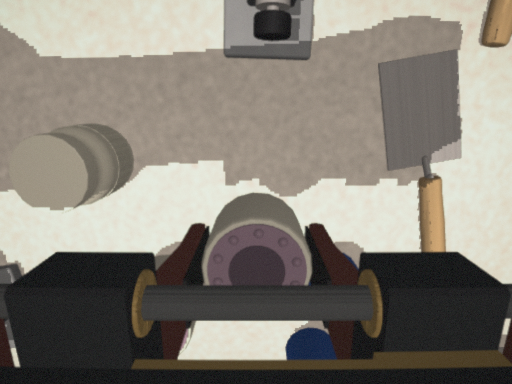

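```bash
python3 - <<'E'
from h import *
r.move_l([.6035,-.27,.15],v=.15)
r.move_l([.615,-.0338,.15],v=.18); r.wait(.15)
print(r.get_tcp_pos(),r.get_time_s())
r.move_l([.615,-.0338,.090],v=.1); r.wait(.2)
print(r.get_tcp_pos(),r.get_contact_force(),r.get_time_s())
c,im=cap("wrist","pics/w11.png"); cs,_=cap("scene","pics/s11.png"); cap("top","pics/t11.png")
a=cv2.imread('pics/s11.png')[130:260,170:330]; a=cv2.resize(a,None,fx=4,fy=4,interpolation=cv2.INTER_CUBIC); cv2.imwrite('pics/s11z.png',a)
p=r.get_tcp_pos()
print((proj(cs,[[*p[:2],p[2]+.006],[.615,-.0338,.076]])-[170,130])*4)
E
```

```text
[ 0.61499298 -0.0349635   0.14985512] 38.7917
[ 0.61543146 -0.03374404  0.09069149] [ 0.14654621  0.11904197 -1.10990812] 39.7417
[[239.91551521 296.68575797]
 [240.98425162 322.11523767]]
```

View pics/s11z.png

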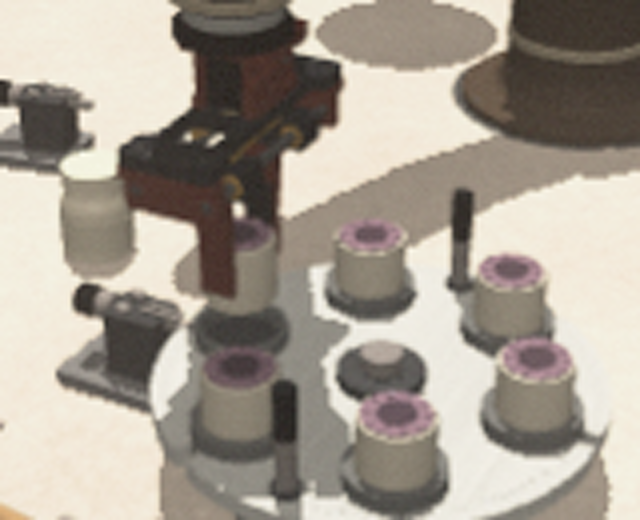

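View pics/w11.png

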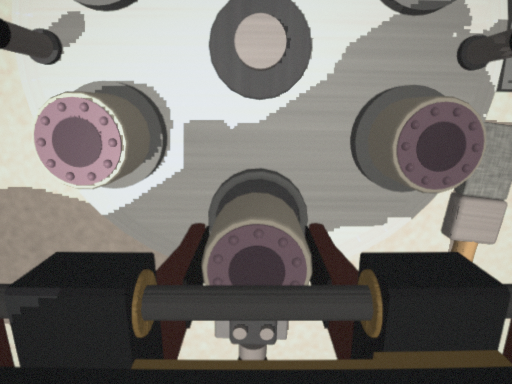

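```bash
python3 - <<'E'
from h import *
c=eyes.calibration("wrist"); p=r.get_tcp_pos(); print(p)
a=np.linspace(0,2*np.pi,73)
def circ(x,y,z,rr): return proj(c,np.c_[x+rr*np.cos(a),y+rr*np.sin(a),0*a+z])
b=cv2.imread('pics/w11.png')
b=cv2.resize(b[140:300,180:340],None,fx=4,fy=4,interpolation=cv2.INTER_CUBIC)
for cc,col in ((circ(.615,-.0338,.076,.0325),(0,255,0)),(circ(.615,-.0338,.076,.027),(0,200,255)),(circ(p[0],p[1],p[2]+.054,.025),(255,0,0))):
    cv2.polylines(b,[np.int32((cc-[180,140]+.5)*4)],True,col,1)
cv2.imwrite('pics/o11.png',b)
E
```

```text
[ 0.61521074 -0.03387079  0.090386  ]
```

View pics/o11.png

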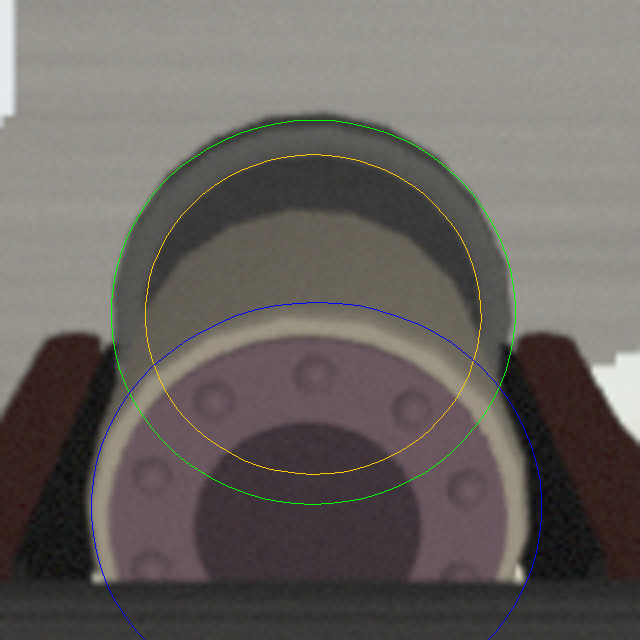

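```bash
python3 - <<'E'
from h import *
c=eyes.calibration("wrist"); p=r.get_tcp_pos(); print(p)
a=np.linspace(0,2*np.pi,361)
def circ(x,y,z,rr): return (proj(c,np.c_[x+rr*np.cos(a),y+rr*np.sin(a),0*a+z])-[180,140]+.5)*4
def f(v,out=False):
    x,y,z=v
    rim=circ(x,y,z+.048,.025); ft=np.vstack([circ(x,y,z+.003,.025),circ(x,y,z,.022)])
    return [rim[:,0].min()-91,rim[:,0].max()-527,rim[:,1].min()-318,ft[:,1].min()-208]
s=least_squares(f,[p[0],p[1],p[2]+.006],x_scale=.001)
print(s.x,s.x-p,s.fun)
E
```

```text
[ 0.61521074 -0.03387079  0.090386  ]
[ 0.61436952 -0.03634441  0.09266441] [-0.00084122 -0.00247362  0.00227842] [-1.0653253   1.06435279 -4.475585    5.82607556]
```

```bash
python3 - <<'E'
from h import *
x,y=.6157,-.0316
r.move_l([x,y,.085],v=.03); r.wait(.1)
F0=r.get_contact_force()
g=r.move_l([x,y,.045],v=.025,guard=3.5)
print(g,r.get_tcp_pos(),r.get_contact_force()-F0,r.get_time_s())
cap("scene","pics/s12.png"); c,_=cap("wrist","pics/w12.png")
a=cv2.imread('pics/s12.png')[130:260,170:330]; a=cv2.resize(a,None,fx=4,fy=4,interpolation=cv2.INTER_CUBIC); cv2.imwrite('pics/s12z.png',a)
E
```

```text
True [ 0.6157382  -0.03173991  0.0576722 ] [-0.93877641 -0.85064683  5.11319025] 41.375
```

View pics/s12z.png

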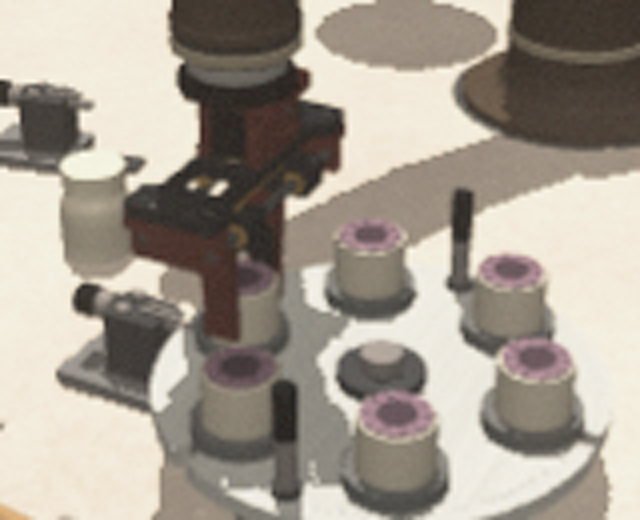

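View pics/w12.png

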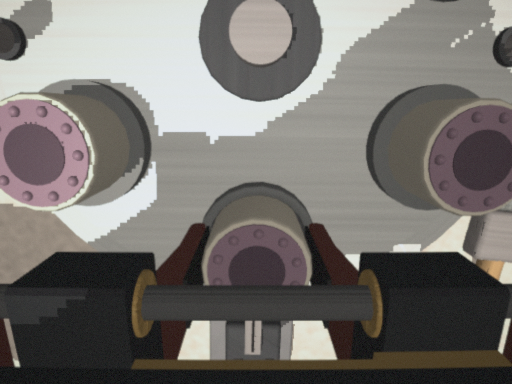

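It came to rest at TCP 0.0577, which puts the foot at about 0.064, on the disc and well below the collar top. Releasing now.

```bash
python3 - <<'E'
from h import *
p=r.get_tcp_pos(); fingers.ungrasp(); r.wait(.1)
print(r.get_finger_gap(),r.get_contact_force())
g=r.move_l([.6157,-.0316,.10],v=.05,guard=4); print(g)
r.move_l([.6157,-.0316,.20],v=.12); r.wait(.3)
print(r.get_contact_force(),r.get_time_s())
c,_=cap("wrist","pics/w13.png")
a=np.linspace(0,2*np.pi,73)
def circ(x,y,z,rr): return proj(c,np.c_[x+rr*np.cos(a),y+rr*np.sin(a),0*a+z])
b=cv2.imread('pics/w13.png'); b=cv2.resize(b[110:250,180:340],None,fx=4,fy=4,interpolation=cv2.INTER_CUBIC)
for z,rr,col in ((.076,.0325,(0,255,0)),(.112,.025,(255,0,0))):
    cv2.polylines(b,[np.int32((circ(.615,-.0338,z,rr)-[180,110]+.5)*4)],True,col,1)
cv2.imwrite('pics/o13.png',b)
r.movep([.42,-.25,.3],down(0))
cap("scene","pics/s13.png");cap("top","pics/t13.png")
a=cv2.imread('pics/s13.png')[150:280,150:330]; a=cv2.resize(a,None,fx=4,fy=4,interpolation=cv2.INTER_CUBIC); cv2.imwrite('pics/s13z.png',a)
print(r.get_time_s())
E
```

```text
0.08752086790969563 [-0.81341879  0.83408364  0.58297168]
False
[ 0.35949515 -0.31506697  0.0942792 ] 44.625
45.9583
```

View pics/o13.png

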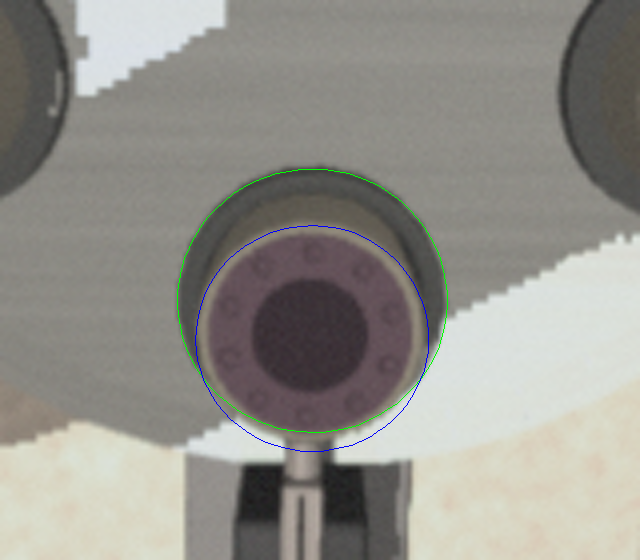

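View pics/s13z.png

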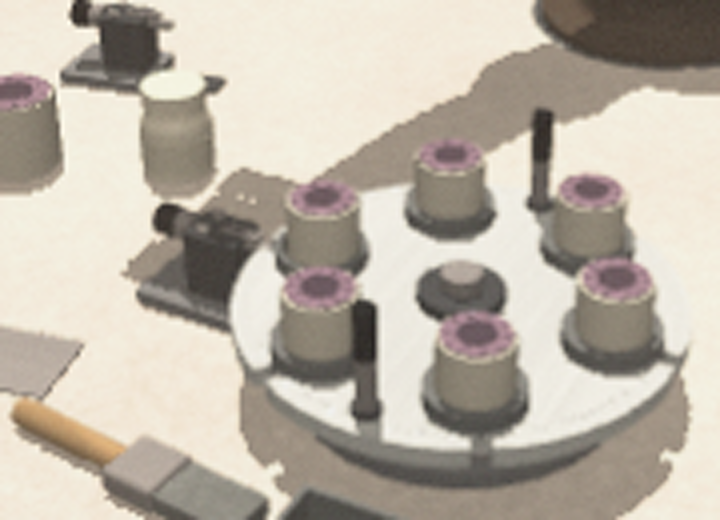

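View pics/t13.png

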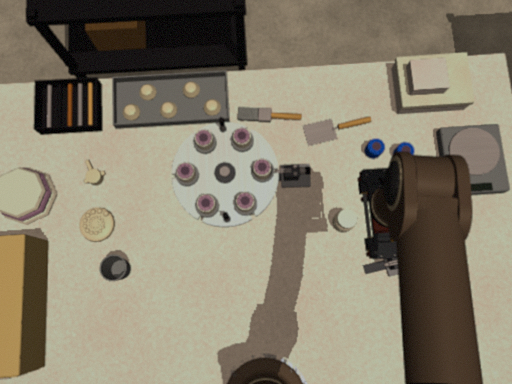

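```bash
python3 -c "
from h import *
r.wait(.3);print(r.get_qvel().round(3) if hasattr(r.get_qvel(),'round') else r.get_qvel());ticket.sign_off();print(r.get_time_s())"
```

```text
[ 0.005 -0.002 -0.    -0.001  0.    -0.001  0.001]
the job is handed in; nothing more can be done
the job is handed in; nothing more can be done
```

The carousel is indexed and locked as far as I could see and feel. The small pot stands in the empty place, and I handed the job in at about 46 s of the 72 s allowed.

- **Turning:** I pushed handle_1 anticlockwise with shut fingers, against a drag of 2 to 4 N, until the disc stopped dead. I held 11 to 12.4 N at the handle for over half a second, which puts an estimated 8 to 9 N on the plunger (6 N needed, 14 N limit). I had no direct reading of the plunger's force or travel. That it is home rests on the dead stop and on the notch lining up with it in the pictures.
- **Placing:** I gripped the pot at 18 N and moved it about 2 mm to centre it over the collar, going by the wrist picture. It came down gently until contact at the expected height, with the foot at about 64 mm on the disc's top, and I let go.
- **Last checks:** In the pictures the pot is upright, level with its neighbours and inside its collar. By eye its centre is within about 1 to 2 mm of the collar's. The notch is still at the plunger, and the other things in view look unmoved. The arm hid the big pot and part of the second blue pot in the last top view, though the big pot shows in the last scene view.

**What went wrong or disagreed:**
- **First push missed:** It passed over the handle without touching it. Touching the handle's top showed the fingertips end about 25 mm above the reported TCP, so I corrected every height after that.
- **Pot position:** My grasp estimate was about 2 mm off from where the pot actually sat in the fingers, which is why it needed centring.

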